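Hold the spent-bulb box open at its line

TASK

I have spent bulbs to drop in from the far side, so open the spent-bulb box for me: first take the screwdriver off its lid and lay it in the dish, then lift the sprung lid until the pin on its side stands at the long middle line (40 degrees) of the quadrant, never past the last line, and finish still holding it steady there. Do not drop the screwdriver into the dish from a height, and leave the other things, the dish included, where they stand.

Things in the scene. Friction and masses are not known exactly. Their poses are not given: they have to be found in the camera images.
- box: Spent-bulb box of grey plastic, fixed to the shelf: 180 (its x) x 220 (its y) x 110 mm high. Origin: centre of its underside. z up; its x points from the hinge side (towards the robot) to the opening side, where the person stands. A steel quadrant stands beside the lid's -y edge (see mark), y = -113 to -132 mm, up to 130 mm above the hinge line
- hinge (a point): Middle of the lid's hinge line, which runs along the box's y: at x = -90, y = 0, z = 111 mm in the box's frame. Axes parallel to the box's
- lid (a joint): Lid angle, rad: 0 closed, grows as the far (+x) edge rises; 0.698 (40 degrees) at the long line, 1.047 at the last line, stop at 1.5. Flat white plate 184 (from the hinge) x 224 x 6 mm, 0.2 kg, top 117 mm above the shelf when closed. Springs pull it shut: 0.42 N m closed plus 0.6 N m per rad, so 5 to 6 N at the grip at the long line; let go, it snaps shut
- lid_grip (a point): Point in the finger grip, a rounded black block moulded upright on the lid by the middle of its far edge: 22 (box x) x 44 (box y) x 38 mm high. The point is on the grip's centre lines, 14 mm below its top, 24 mm above the lid's top; 171 mm out from the hinge line and 30 mm above it, measured along and square to the lid. Turns with the lid; axes as the box's when closed
- lid_pin (a point): Middle of the brass index pin, 4 mm thick and 22 mm long, that stands out of the lid's -y edge 138 mm from the hinge and runs along just outside the quadrant's rim
- mark (a point): Where the pin's middle is when the lid is at the long line of the quadrant. The quadrant is a steel arc with a rim 18 mm wide and of radius 130 mm round the hinge line, up to 70 degrees; on the rim are three black lines for the pin: short ones at 20 and 60 degrees, one right across the rim at 40 degrees
- screwdriver: Screwdriver 170 mm long, 0.09 kg (may vary by a third), lying across the lid at the start. Its x runs from handle to blade; origin at half its length, on its underside as it lies (13 mm below its axis). Handle 85 mm long and 26 mm thick from x = -85 to 0; blade shaft 6 mm thick beyond
- screwdriver_grip (a point): Point on the screwdriver's axis in the handle, 34 mm from its middle towards the handle's end: about its centre of mass, the place to grip
- dish: Round white ceramic dish, 212 mm across the rim, 28 mm high, 0.6 kg, standing loose; flat inner floor 6 mm above the shelf and about 160 mm across, walls 5 mm. Origin: centre of its underside
- bulb_a: Bystander, to be left where it is: spiral energy-saver bulb lying on the shelf, 122 mm long, 50 mm thick; origin under its middle, x from cap to spiral. The one between box and dish
- bulb_b: Bystander, to be left where it is: a second such bulb, beyond box and dish
- lantern: Bystander, to be left where it is: press-button rechargeable lantern, 120 mm across, 200 mm high with its bail; origin at the centre of its foot
- multimeter: Bystander, to be left where it is: multimeter lying flat, 150 x 78 x 43 mm; origin under its middle
- tape: Bystander, to be left where it is: roll of insulating tape lying flat, 68 mm across, 19 mm high; origin under its middle
- carton: Bystander, to be left where it is: single-bulb carton standing upright, 60 x 60 x 125 mm; origin under its middle
Not all that is in view belongs to the job. Several things have the shape of the dish; the one meant has the colours described above.

How it is judged:
On the way, in this order (a step that is already met when the one before it is completed fails the run):
1. the screwdriver lies in the dish, let go of and at rest, while the lid is still closed (horizontal distance between screwdriver and dish below 0.06 m and height (world z) of screwdriver below 0.035 m and contact force between screwdriver and dish above 0.05 N and contact force between the fingers and screwdriver below 0.05 N and linear speed of screwdriver below 0.05 m/s and value of joint lid below 0.05 rad), for 0.2 s.
2. the fingers hold the lid with its pin at the long middle line (value of joint lid between 0.638 and 0.758 rad and contact force between the fingers and lid above 1 N), for 0.3 s.
At the end, for the whole second after the job is handed in: The lid stands still (under 0.05 rad/s) at 0.698 rad within 0.06 rad (3.4 degrees, 8 mm at the pin), held by the gripper's fingers with more than 1 N and by nothing loose; the screwdriver rests in the dish, let go of, its middle within 60 mm of the dish's centre and its origin below 35 mm (all of step 2 and velocity of joint lid between -0.05 and 0.05 rad/s and horizontal distance between screwdriver and dish below 0.06 m and height (world z) of screwdriver below 0.035 m and contact force between screwdriver and dish above 0.05 N and contact force between each of the fingers, lid and screwdriver below 0.05 N and linear speed of screwdriver below 0.05 m/s and contact force between lid and bulb_a below 0.05 N and contact force between lid and bulb_b below 0.05 N and contact force between lid and lantern below 0.05 N and contact force between lid and multimeter below 0.05 N and contact force between lid and tape below 0.05 N and contact force between lid and carton below 0.05 N and contact force between lid and dish below 0.05 N); the arm keeps its last pose, push and grip.
It fails at once if the lid raised past the last line (60 degrees) (value of joint lid above 1.06 rad).
It fails at once if the lid lifted with the screwdriver on it (value of joint lid above 0.12 rad and contact force between screwdriver and lid above 0.05 N).
It fails at once if the screwdriver dropped: falling faster than 0.9 m/s out of the fingers (linear speed of screwdriver above 0.9 m/s and contact force between the fingers and screwdriver below 0.05 N).
It fails at once if the dish or a bystander (bulbs, lantern, multimeter, tape, carton) pushed more than 40 mm or tipped over (distance of any of bulb_a, bulb_b, lantern, multimeter, tape, carton, dish from where it was at the start of the episode above 0.04 m or angle between any of bulb_a, bulb_b, lantern, multimeter, tape, carton, dish's own z axis and vertical above 0.5 rad).
It also fails if it takes over 61 s, if anything falls off the work surface, if the arm or the gripper's body presses on something with over 40 N, if the wrist force passes 120 N, or if a joint passes its speed limit or range.

ROBOT

A 6-joint arm with a two-finger parallel gripper is mounted at the origin on the work surface. World frame = base frame: x ahead of the robot, y to its left, z up, the work surface at z = 0. Lengths are in m, angles in rad, forces in N, time in s.
With the tool pointing down it reaches from about 0.3 to 0.85 m from the base axis. Payload 4.2 kg.
Tool frame: the origin (TCP) lies at the very end of the fingers, on their centre line; the grasp point (between the pads) lies 19 mm behind it; z points along the fingers, y is the line along which they close (so a half turn about z gives the same grasp; the last joint's range is limited). The gripper opens to 91 mm and grips with 3 to 60 N. Pads are 32 mm wide; open, the fingers measure 118 mm over their backs; the gripper's body (76 mm by 178 mm) begins 60 mm behind the grasp point.
Start: joints at [1.24, 0.32, 1.565, -0, 1.257, -0.02], TCP at [0.176, 0.547, 0.214] pointing down, gripper open.
Joint ranges: [-3.11, 3.11], [-0.84, 2.01], [0.21, 2.61], [-1.34, 4.49], [0.05, 2.63], [-2.56, 2.56]. Speed limits (rad/s): [2.57, 2.57, 3.14, 3.14, 3.14, 3.14].

INTERFACE

Orientations are given as a rotation vector (axis times angle).
In Python, from cell import sense, capture, calibration, job, nets gives the robot as it stands.
- The arm moves only by the shell command python3 -m crank 'ROWS' [FORCE]. ROWS is JSON, one flat list of numbers, 7 for each row, row after row: the shift along the tool's x, y, z normalised to -1 to 1, where 1 is 25 cm, then the turn, a rotation vector about the tool's x, y, z normalised to -1 to 1, where 1 is 90 degrees, then the opening, from 0 (shut) to 1 (fully open). In form: [x, y, z, ax, ay, az, hand, x, y, z, ax, ay, az, hand, ...]. A call has 1 to 12 rows; each row is the pose to reach, as a shift and turn from the pose commanded when the call began, along the tool's axes at that moment; what a row does not reach only later rows make up. A row lasts 1/12 s, in which the tool goes at most 41.7 mm and 7.16 degrees, less where a joint would pass 70% of its speed; a pose out of reach is approached as far as the arm can. A call with a number of a shift or a turn outside -1 to 1 is refused whole. A call with a gripper value outside its range is refused whole. The fingers move at their own pace and stop on an object; FORCE is the grip in N (left out, the last holds). Time passes only in rows, so rows that repeat a pose let the fingers close. It gives the time, the measured TCP pose, the force, the opening and the grip force at its end, in the units of the state.
- sense(): the state, without advancing time (a new reading comes with each control period).
- capture(name): name is "side" or "top" or "wrist"; returns the picture (400x640x3 uint8, red, green, blue); there is no depth.
- calibration(name): a dict with "camera_matrix" (3x3 intrinsics, pixels), "world_to_cam" (4x4, takes a point from world to camera coordinates); the wrist camera has in their place "tool_from_camera" (4x4, takes a point from camera to tool coordinates, whose origin is the TCP and whose axes are the flange's). Camera axes: x right, y down, z forward; pixel columns grow to the right and rows downward; lengths in m; the calibration is good to about 2 mm. A picture is of the moment at which its call begins: read the wrist's pose just before it. calibration takes no time and is no camera call.
- job.close_job(): hands the job in; it is judged then, once.
Trained networks look in the newest picture that a camera, given by its name, has taken for a name from the list of things; names that differ only in an ending like _2 or _b are one class to them, and where a whole thing is asked for, a point or a joint stands for the part that bears it (a point fixed in the world has none). Each returns a list of dicts, best first, with "score" (0 to 1); they miss things now and then, are a little off and sometimes report something else, mostly with a low value. They report only what shows in the picture. A call takes as long as a camera call. They do not tell look-alikes from the thing itself.
- nets.find_in(camera, query): "at" ([row, column] in pixels, amid what is visible of it).
- nets.pinpoint(camera, query): "at" ([row, column] in pixels: a listed point, or the origin of a listed thing).
The state is a dict: "t": time; "qpos": joint angles; "joint_velocities": joint speeds; "tau": joint torques, N m; "tcp_pos": TCP position; "eef_rot": TCP orientation; "ft_force": force on the tool from outside, world axes, zero at the start; "wrist_torque": the same for the moment, N m; "finger_gap": finger opening in m; "grasp_force": force on a finger pad.
Only numpy, scipy, OpenCV 4.12 (cv2) and the standard library are available. Lean on these libraries where they do the work, as an engineer would, in place of code of your own. Each camera call takes 0.05 s, during which the arm holds its last target. There are 200 camera calls.

## Working session

There is one attempt and no reset: what is moved stays moved. The work goes in short steps, Python scripts to look and compute and a shell command to move; the robot and the scene stay as the last step left them, time stands still between calls to the robot, and variables do not carry over. Pictures are saved under pics/ and viewed, at most 10 in all, crops included, and the job is handed in when it is done.

```bash
ls; mkdir -p pics
cat > h.py <<'E'
import numpy as np,cv2
from cell import sense,capture,calibration,job,nets
from scipy.spatial.transform import Rotation as R
def snap(c,f):
    im=capture(c); cv2.imwrite('pics/'+f,im[:,:,::-1]); return im
def cam(c,s=None):
    k=calibration(c);K=np.array(k['camera_matrix'])
    if c=='wrist':
        s=s or sense();T=np.eye(4);T[:3,:3]=R.from_rotvec(s['eef_rot']).as_matrix();T[:3,3]=s['tcp_pos']
        W=np.linalg.inv(T@np.array(k['tool_from_camera']))
    else: W=np.array(k['world_to_cam'])
    return K,W
def onz(c,at,z,s=None):
    K,W=cam(c,s);d=W[:3,:3].T@np.linalg.solve(K,[at[1],at[0],1]);o=-W[:3,:3].T@W[:3,3]
    return o+d*(z-o[2])/d[2]
def tri(c1,a1,c2,a2):
    P=[]
    for c in(c1,c2):
        K,W=cam(c);P.append(K@W[:3])
    X=cv2.triangulatePoints(P[0],P[1],np.array(a1[::-1],float),np.array(a2[::-1],float)).ravel();return X[:3]/X[3]
def px(c,X,s=None):
    K,W=cam(c,s);p=K@(W[:3,:3]@X+W[:3,3]);return p[1]/p[2],p[0]/p[2]
def todelta(p,rot=None):  # world target -> row units
    s=sense();M=R.from_rotvec(s['eef_rot']);d=M.inv().apply(np.array(p)-s['tcp_pos'])/.25
    return np.round(d,3)
E
python3 - <<'E'
from h import *
s=sense();print(s)
zs=dict(hinge=.111,lid_grip=.141,lid_pin=.114,screwdriver_grip=.13,screwdriver=.117,dish=0,box=0,mark=None,bulb_a=0,lantern=0,multimeter=0,tape=0,carton=0)
for c in('top','side'):
    snap(c,c+'.png')
    for q,z in zs.items():
        for r in nets.pinpoint(c,q)[:3]:
            print(c,q,np.round(r['at']),round(r['score'],2),np.round(onz(c,r['at'],z),3) if z is not None else '')
E
```

```text
pics
{'t': 0.0, 'qpos': array([ 1.24000817e+00,  3.20295049e-01,  1.56566248e+00, -3.33695766e-06,
        1.25736601e+00, -1.99988487e-02]), 'joint_velocities': array([-0.00086644, -0.0003649 , -0.00163091,  0.00122572,  0.00052219,
        0.00065155]), 'tau': array([-1.43263063e-03, -4.12447464e+01, -2.31971169e+01,  7.27051869e-02,
        4.56538657e-02, -1.50828432e-04]), 'tcp_pos': array([0.17568147, 0.54699009, 0.21312488]), 'eef_rot': array([-4.86176285e-01, -3.10344194e+00,  2.67777604e-03]), 'ft_force': array([-0.66989363, -0.33905157, -0.60908521]), 'wrist_torque': array([-0.02657681, -0.00838677, -0.00709118]), 'grasp_force': 0.0, 'finger_gap': 0.09130983716224511}
top hinge [235. 384.] 0.82 [ 0.4   -0.207  0.111]
top hinge [215. 378.] 0.19 [ 0.461 -0.192  0.111]
top lid_grip [180. 390.] 0.71 [ 0.563 -0.229  0.141]
top lid_pin [200. 430.] 0.81 [ 0.504 -0.352  0.114]
top screwdriver_grip [204. 380.] 0.57 [ 0.491 -0.196  0.13 ]
top screwdriver_grip [227. 150.] 0.25 [0.44 0.49 0.13]
top screwdriver [218. 379.] 0.77 [ 0.451 -0.195  0.117]
top dish [208. 231.] 0.94 [0.514 0.2
[... 661 characters left out ...]

side screwdriver_grip [184. 348.] 0.62 [ 0.477 -0.201  0.13 ]
side screwdriver [187. 352.] 0.6 [ 0.465 -0.208  0.117]
side dish [289. 295.] 0.59 [0.515 0.268 0.   ]
side dish [332. 374.] 0.56 [0.224 0.344 0.   ]
side box [208. 348.] 0.75 [ 0.478 -0.215  0.   ]
side mark [150. 358.] 0.57 
side bulb_a [182. 345.] 0.64 [ 0.544 -0.388  0.   ]
side bulb_a [242. 243.] 0.61 [0.786 0.121 0.   ]
side bulb_a [239. 333.] 0.55 [ 0.473 -0.012  0.   ]
side lantern [167. 365.] 0.85 [ 0.493 -0.543  0.   ]
side lantern [363. 281.] 0.55 [0.448 0.538 0.   ]
side multimeter [364. 280.] 0.98 [0.45  0.543 0.   ]
side tape [216. 271.] 0.75 [ 0.753 -0.054  0.   ]
side carton [192. 290.] 0.68 [ 0.748 -0.238  0.   ]
```

Run:
```python
import cv2,numpy as np
a=cv2.imread('pics/top.png')[90:330,120:520];cv2.imwrite('pics/t2.png',cv2.resize(a,(800,480)))
```

```text
(no output)
```

View pics/t2.png

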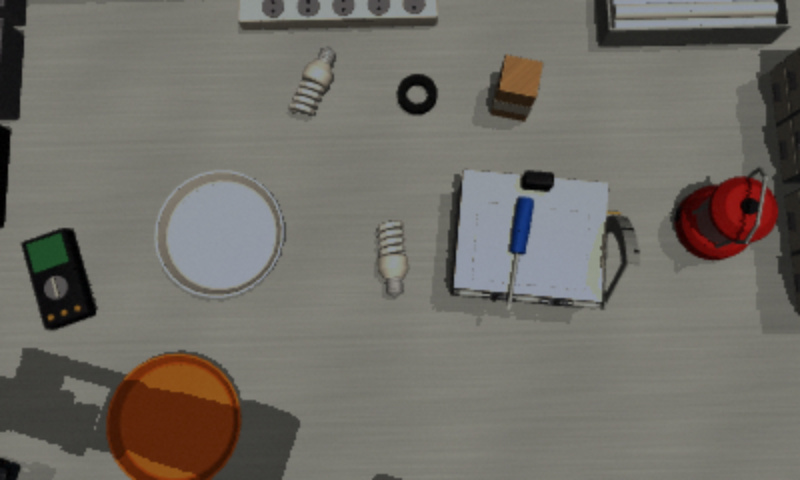

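View pics/side.png

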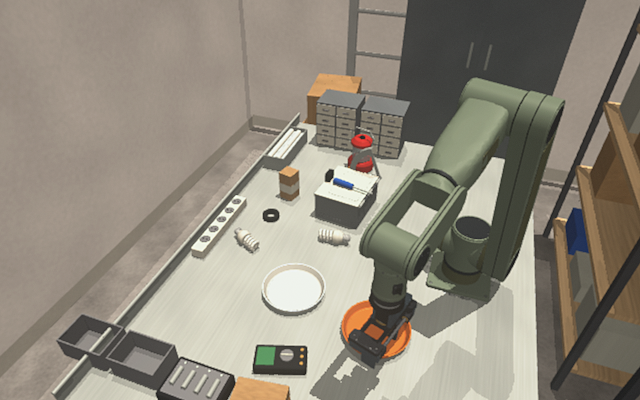

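The top crop shows the white dish at (220,233), the orange decoy at (175,418), and the blue screwdriver on the lid, with its handle near (523,222) and its blade tip at (509,306) towards the robot. The black grip is at (537,181).

```bash
cat >> h.py <<'E'
def plan(p,ydir=None,s=None):
    """units shift and turn: tool down, y along ydir (either sign), from current pose"""
    s=s or sense();M=R.from_rotvec(s['eef_rot']).as_matrix();d=M.T@(np.array(p)-s['tcp_pos'])/.25
    best=None
    if ydir is None: return np.round(d,3)
    for sg in(1,-1):
        y=sg*np.array([ydir[0],ydir[1],0]);y/=np.linalg.norm(y);z=np.array([0,0,-1.]);x=np.cross(y,z)
        rv=R.from_matrix(M.T@np.c_[x,y,z]).as_rotvec()/(np.pi/2)
        if best is None or np.linalg.norm(rv)<np.linalg.norm(best):best=rv
    return np.round(d,3),np.round(best,3)
E
python3 - <<'E'
from h import *
f=lambda x,y,z:onz('top',(90+y/2,120+x/2),z)
h,t=f(526,197,.135),f(509,306,.13);print('sd',h,t,np.linalg.norm(h-t))
u=(t-h)[:2];u/=np.linalg.norm(u);print('u',u,'grip',h[:2]+51*u/1000, f(522,225,.14))
a,b=f(463,171,.117),f(608,182,.117);c,d=f(603,300,.117),f(455,290,.117)
print('lid',a,b,c,d,np.linalg.norm(a-b),np.linalg.norm(b-c));print('gripblk',f(537,179,.155))
print('dish',f(220,233,.028))
print(R.from_rotvec(sense()['eef_rot']).as_matrix().round(3))
g=h[:2]+51*u/1000
print(plan([g[0]-.03,g[1],.26],[-u[1],u[0]]))
print(calibration('wrist')['tool_from_camera'])
E
```

```text
sd [ 0.53837505 -0.20822408  0.135     ] [ 0.37607097 -0.17526123  0.13      ] 0.16569298752256625
u [-0.97999341  0.19902993] grip [ 0.48839539 -0.19807355] [ 0.49493127 -0.19919707  0.14      ]
lid [ 0.58534664 -0.11654646  0.117     ] [ 0.56243874 -0.3379132   0.117     ] [ 0.38247213 -0.31746427  0.117     ] [ 0.40278844 -0.09748579  0.117     ] 0.2225488847154478 0.18112465205895853
gripblk [ 0.56110877 -0.22277227  0.155     ]
dish [0.51321065 0.27568478 0.028     ]
[[-0.952  0.306  0.   ]
 [ 0.306  0.952  0.   ]
 [ 0.     0.    -1.   ]]
(array([-1.988, -2.494, -0.184]), array([ 0.  , -0.  , -0.07]))
[[ 4.88838285e-04 -9.69013989e-01 -2.47005366e-01  6.71431897e-02]
 [ 9.99999866e-01  5.15175347e-04 -4.19986746e-05 -1.38315736e-03]
 [ 1.67948378e-04 -2.47005313e-01  9.69014111e-01 -1.70734936e-01]
 [ 0.00000000e+00  0.00000000e+00  0.00000000e+00  1.00000000e+00]]
```

```bash
python3 -m crank '[-0.7,-0.9,-0.2,0,0,-0.07,1,-0.7,-0.9,-0.2,0,0,-0.07,1,-0.7,-0.9,-0.2,0,0,-0.07,1,-0.7,-0.9,-0.2,0,0,-0.07,1,-0.7,-0.9,-0.2,0,0,-0.07,1,-0.7,-0.9,-0.2,0,0,-0.07,1,-0.7,-0.9,-0.2,0,0,-0.07,1,-0.7,-0.9,-0.2,0,0,-0.07,1,-0.7,-0.9,-0.2,0,0,-0.07,1]'
python3 - <<'E'
from h import *
print(plan([.465,-.195,.27],[.199,.98]))
E
```

```text
t: 2.15
tcp_pos: [0.2743, 0.2787, 0.2647]
eef_rot: [0.321, 3.124, 0.003]
ft_force: [-0.6, 1.0, -0.2]
finger_gap: 0.0911
grasp_force: 0.0
(array([-1.133, -1.7  , -0.024]), array([ 0.001,  0.001, -0.003]))
```

```bash
python3 -m crank '[-0.567,-0.85,0,0,0,0,1,-0.567,-0.85,0,0,0,0,1,-0.567,-0.85,0,0,0,0,1,-0.567,-0.85,0,0,0,0,1,-0.567,-0.85,0,0,0,0,1,-0.567,-0.85,0,0,0,0,1,-0.567,-0.85,0,0,0,0,1,-0.567,-0.85,0,0,0,0,1]'
python3 -m crank '[-0.567,-0.85,0,0,0,0,1,-0.567,-0.85,0,0,0,0,1,-0.567,-0.85,0,0,0,0,1,-0.567,-0.85,0,0,0,0,1,-0.567,-0.85,0,0,0,0,1,-0.567,-0.85,0,0,0,0,1,-0.567,-0.85,0,0,0,0,1,-0.567,-0.85,0,0,0,0,1]'
python3 - <<'E'
from h import *
s=sense();print(s['tcp_pos'])
snap('wrist','w1.png')
for q,z in dict(screwdriver_grip=.13,screwdriver=.117,lid_grip=.141,hinge=.111).items():
    for r in nets.pinpoint('wrist',q)[:2]: print(q,r['at'],r['score'],onz('wrist',r['at'],z,s).round(4))
E
```

```text
t: 2.82
tcp_pos: [0.3712, 0.0425, 0.2635]
eef_rot: [-0.321, -3.124, -0.001]
ft_force: [-0.8, 0.4, 0.5]
finger_gap: 0.0908
grasp_force: 0.0
t: 3.48
tcp_pos: [0.4684, -0.1925, 0.2628]
eef_rot: [-0.314, -3.124, -0.002]
ft_force: [-0.2, 0.3, -0.7]
finger_gap: 0.0912
grasp_force: 0.0
[ 0.46836433 -0.19247621  0.2627974 ]
screwdriver_grip [216.4, 316.0] 0.55 [ 0.4923 -0.2004  0.13  ]
screwdriver [173.9, 316.2] 0.58 [ 0.4567 -0.1931  0.117 ]
lid_grip [301.2, 301.6] 0.8 [ 0.5663 -0.2291  0.141 ]
hinge [109.0, 287.1] 0.69 [ 0.3957 -0.2069  0.111 ]
```

View pics/w1.png

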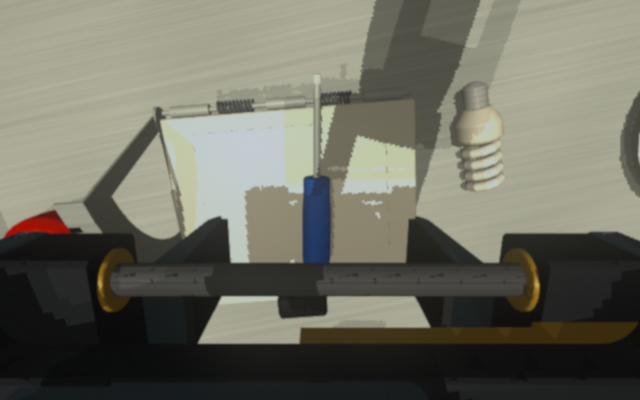

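The wrist view shows the driver straight along the image column (col 317) and the collar at row 178. The grip is aligned between the fingers, so I'm descending.

Run:
```python
from h import *
print(plan([.491,-.199,.1215],[.199,.98]))
```

```text
(array([-0.102, -0.012,  0.57 ]), array([ 0.   , -0.   ,  0.001]))
```

```bash
python3 -m crank '[-0.1,-0.012,0.1,0,0,0,1,-0.1,-0.012,0.25,0,0,0,1,-0.1,-0.012,0.4,0,0,0,1,-0.1,-0.012,0.5,0,0,0,1,-0.1,-0.012,0.55,0,0,0,1,-0.1,-0.012,0.57,0,0,0,1,-0.1,-0.012,0.57,0,0,0,1]' 20
python3 -m crank '[0,0,0,0,0,0,0.5,0,0,0,0,0,0,0.2,0,0,0,0,0,0,0,0,0,0,0,0,0,0,0,0,0,0,0,0,0,0,0,0,0,0,0,0,0,0,0,0,0,0,0]' 20
```

```text
t: 4.32
tcp_pos: [0.49, -0.1999, 0.1208]
eef_rot: [-0.313, -3.124, -0.001]
ft_force: [1.0, 0.0, -0.7]
finger_gap: 0.0911
grasp_force: 0.0
t: 4.9
tcp_pos: [0.4906, -0.2013, 0.1216]
eef_rot: [0.315, 3.125, 0.0]
ft_force: [0.7, -0.3, -0.7]
finger_gap: 0.0473
grasp_force: 0.0
```

```bash
python3 -m crank '[0,0,0,0,0,0,0,0,0,0,0,0,0,0,0,0,0,0,0,0,0,0,0,0,0,0,0,0,0,0,0,0,0,0,0,0,0,0,0,0,0,0]' 20
```

```text
t: 5.4
tcp_pos: [0.4906, -0.2011, 0.1214]
eef_rot: [-0.315, -3.126, -0.0]
ft_force: [0.2, -0.1, 0.3]
finger_gap: 0.0247
grasp_force: 20.0
```

```bash
python3 -m crank '[0,0,-0.04,0,0,0,0,0,0,-0.12,0,0,0,0,0,0,-0.25,0,0,0,0,0,0,-0.4,0,0,0,0,0,0,-0.5,0,0,0,0,0,0,-0.5,0,0,0,0]' 30
python3 -m crank '[0.02,0.1,0,0,0,0,0,0.02,0.25,0,0,0,0,0,0.05,0.4,0,0,0,0,0,0.08,0.55,0,0,0,0,0,0.08,0.7,0,0,0,0,0,0.08,0.82,0,0,0,0,0,0.08,0.9,0,0,0,0,0,0.08,0.94,0,0,0,0,0]' 30
python3 -m crank '[0.02,0.1,0,0,0,0,0,0.02,0.25,0,0,0,0,0,0.05,0.4,0,0,0,0,0,0.08,0.55,0,0,0,0,0,0.08,0.7,0,0,0,0,0,0.08,0.82,0,0,0,0,0,0.08,0.9,0,0,0,0,0,0.08,0.94,0,0,0,0,0,0.08,0.94,0,0,0,0,0]' 30
python3 - <<'E'
from h import *
s=sense();print(s['tcp_pos'])
snap('wrist','w2.png');snap('top','t3.png')
for c,z in(('wrist',0),('top',0)):
    for r in nets.pinpoint(c,'dish')[:2]: print(c,r['at'],r['score'],onz(c,r['at'],z,s).round(4))
for r in nets.pinpoint('wrist','screwdriver')[:2]: print(r['at'],r['score'],'expected',px('wrist',s['tcp_pos']+np.array([-.033,.007,-.004]),s))
print(plan([.544,.268,.0115],[.199,.98]))
E
```

```text
t: 5.9
tcp_pos: [0.4934, -0.2026, 0.2532]
eef_rot: [0.314, 3.114, -0.006]
ft_force: [-0.0, 0.1, -0.1]
finger_gap: 0.0246
grasp_force: 30.0
t: 6.57
tcp_pos: [0.5177, 0.0354, 0.246]
eef_rot: [-0.311, -3.125, -0.001]
ft_force: [0.2, 0.7, -0.8]
finger_gap: 0.0241
grasp_force: 30.0
t: 7.32
tcp_pos: [0.5453, 0.2683, 0.2456]
eef_rot: [-0.312, -3.125, 0.001]
ft_force: [-0.3, 0.7, -0.8]
finger_gap: 0.0241
grasp_force: 30.0
[0.54533326 0.2682542  0.24563497]
wrist [142.4, 316.8] 0.89 [0.5146 0.2714 0.    ]
top [207.3, 230.9] 0.73 [0.5152 0.279  0.    ]
[177.7, 317.4] 0.91 expected (np.float64(178.85249510669783), np.float64(321.679879063525))
(array([0.006, 0.009, 0.941]), array([-0.   , -0.   , -0.001]))
```

View pics/w2.png

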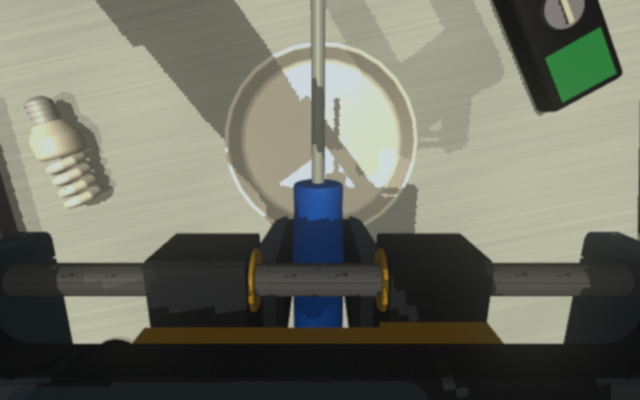

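The driver is held straight in line over the white dish, whose centre is at (142,317). I'm lowering it now, slowly at the end.

```bash
python3 -m crank '[0,0,0.08,0,0,0,0,0,0,0.22,0,0,0,0,0,0,0.38,0,0,0,0,0,0,0.54,0,0,0,0,0,0,0.7,0,0,0,0,0,0,0.8,0,0,0,0,0,0,0.86,0,0,0,0,0,0,0.9,0,0,0,0,0,0,0.92,0,0,0,0,0,0,0.93,0,0,0,0,0,0,0.935,0,0,0,0,0,0,0.935,0,0,0,0]' 30
```

```text
t: 8.57
tcp_pos: [0.5459, 0.2675, 0.0138]
eef_rot: [0.315, 3.124, 0.002]
ft_force: [-0.1, 0.4, -0.3]
finger_gap: 0.0242
grasp_force: 30.0
```

```bash
python3 -m crank '[0,0,0.004,0,0,0,0,0,0,0.008,0,0,0,0,0,0,0.008,0,0,0,0]' 30
python3 -m crank '[0,0,0.002,0,0,0,0,0,0,0.004,0,0,0,0,0,0,0.004,0,0,0,0]' 30
```

```text
t: 8.82
tcp_pos: [0.5453, 0.2675, 0.0112]
eef_rot: [0.315, 3.125, 0.001]
ft_force: [0.4, -0.7, -2.1]
finger_gap: 0.024
grasp_force: 30.0
t: 9.07
tcp_pos: [0.5453, 0.2675, 0.0105]
eef_rot: [0.315, 3.125, 0.001]
ft_force: [-1.0, -0.9, 4.8]
finger_gap: 0.0242
grasp_force: 30.0
```

Contact, so I'm releasing it, opening partway inside the dish and then rising.

```bash
python3 -m crank '[0,0,0,0,0,0,0.36,0,0,0,0,0,0,0.5,0,0,0,0,0,0,0.6,0,0,0,0,0,0,0.6,0,0,0,0,0,0,0.6,0,0,0,0,0,0,0.6]' 30
python3 -m crank '[0,0,-0.04,0,0,0,0.6,0,0,-0.12,0,0,0,0.6,0,0,-0.25,0,0,0,0.6,0,0,-0.4,0,0,0,0.6,0,0,-0.56,0,0,0,0.6,0,0,-0.72,0,0,0,0.6,0,0,-0.88,0,0,0,0.6,0,0,-0.95,0,0,0,0.6,0,0,-0.95,0,0,0,0.6]'
python3 - <<'E'
from h import *
s=sense();print(s['tcp_pos'])
snap('wrist','w3.png')
for q in('dish','screwdriver','screwdriver_grip'):
    for r in nets.pinpoint('wrist',q)[:1]: print(q,r['at'],r['score'],onz('wrist',r['at'],{'dish':0,'screwdriver':.006}.get(q,.019),s).round(4))
E
```

```text
t: 9.57
tcp_pos: [0.5451, 0.2673, 0.0095]
eef_rot: [-0.315, -3.126, 0.0]
ft_force: [0.8, 0.1, -0.8]
finger_gap: 0.055
grasp_force: 0.0
t: 10.32
tcp_pos: [0.5473, 0.2683, 0.2541]
eef_rot: [0.314, 3.115, 0.01]
ft_force: [0.4, 0.4, 0.3]
finger_gap: 0.0545
grasp_force: 0.0
[0.54732762 0.26832035 0.25412755]
dish [134.1, 315.1] 0.73 [0.5103 0.2728 0.    ]
screwdriver [135.6, 314.0] 0.61 [0.5113 0.2713 0.006 ]
screwdriver_grip [167.7, 316.1] 0.83 [0.5468 0.2665 0.019 ]
```

View pics/w3.png

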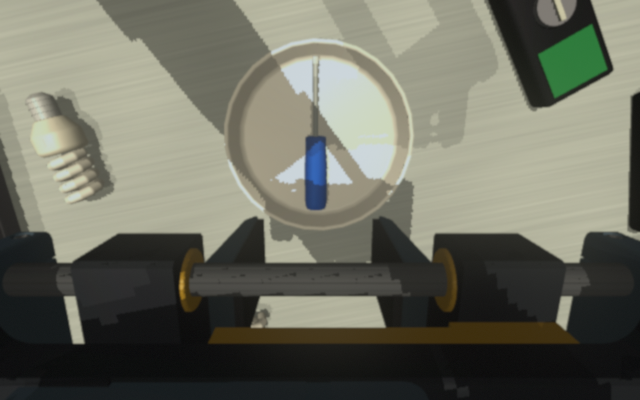

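The driver lies in the dish (col 316, rows 60–210), near the dish centre at (134,317). Next I go above the lid grip.

```bash
python3 -m crank '[-0.02,-0.1,0,0,0,0,1,-0.05,-0.25,0,0,0,0,1,-0.1,-0.4,0,0,0,0,1,-0.14,-0.55,0,0,0,0,1,-0.18,-0.7,0,0,0,0,1,-0.21,-0.82,0,0,0,0,1,-0.225,-0.92,0,0,0,0,1,-0.228,-0.96,0,0,0,0,1]'
python3 -m crank '[-0.02,-0.1,0,0,0,0.02,1,-0.05,-0.25,0,0,0,0.04,1,-0.1,-0.4,0,0,0,0.06,1,-0.14,-0.55,0,0,0,0.06,1,-0.18,-0.7,0,0,0,0.06,1,-0.21,-0.82,0,0,0,0.06,1,-0.225,-0.92,0,0,0,0.06,1,-0.228,-0.96,0,0,0,0.06,1,-0.228,-0.96,0,0,0,0.06,1]'
python3 - <<'E'
from h import *
s=sense();print(s['tcp_pos'],R.from_rotvec(s['eef_rot']).as_matrix().round(3))
snap('wrist','w4.png')
for q,z in dict(lid_grip=.141,hinge=.111,lid_pin=.114).items():
    for r in nets.pinpoint('wrist',q)[:2]: print(q,r['at'],r['score'],onz('wrist',r['at'],z,s).round(4))
print(plan([.563,-.226,.122],[.098,.995]))
E
```

```text
t: 11.18
tcp_pos: [0.552, 0.0175, 0.2452]
eef_rot: [-0.319, -3.121, 0.003]
ft_force: [-0.3, -0.5, -0.6]
finger_gap: 0.091
grasp_force: 0.0
t: 11.93
tcp_pos: [0.5605, -0.227, 0.2455]
eef_rot: [-0.465, -3.104, -0.001]
ft_force: [0.1, 0.8, 0.3]
finger_gap: 0.0913
grasp_force: 0.0
[ 0.56047357 -0.22700003  0.24553515] [[-0.956  0.293 -0.003]
 [ 0.293  0.956  0.001]
 [ 0.003  0.    -1.   ]]
lid_grip [203.0, 318.7] 0.76 [ 0.5653 -0.2292  0.141 ]
lid_pin [178.2, 177.0] 0.76 [ 0.5146 -0.3424  0.114 ]
(array([-0.01 , -0.006,  0.5  ]), array([ 0.001, -0.   , -0.124]))
```

View pics/w4.png

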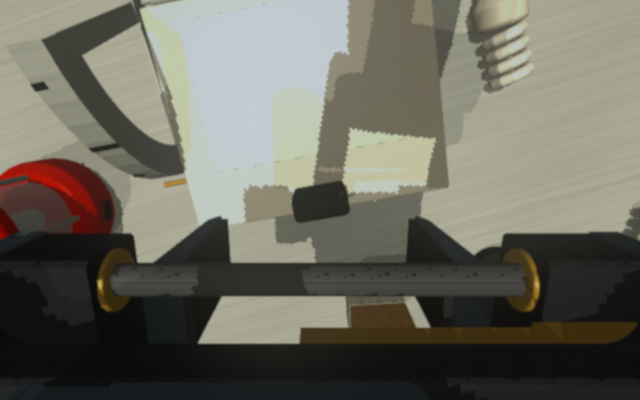

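The wrist view shows the black grip centred at (202,321) and the lid's far corners at about (col 203,row 226) and (448,186). The pin is at (175,183). I turned the wrong way, so a -11° turn is needed; I'll get the exact yaw from the corners.

Run:
```python
from h import *
s=sense()
a,b=onz('wrist',(226,203),.117,s),onz('wrist',(186,448),.117,s)
print(a,b,np.linalg.norm(a-b));y=(b-a)/np.linalg.norm(b-a);print(y)
m=(a+b)/2; x=np.array([y[1],-y[0],0]);print('grip from edge',m-x*.013,'block top',onz('wrist',(203,321),.15,s))
print(plan([.564,-.227,.122],[.1,.995]))
```

```text
[ 0.56304873 -0.33317604  0.117     ] [ 0.59044838 -0.11582867  0.117     ] 0.21906761267697772
[0.12507395 0.99214742 0.        ]
grip from edge [ 0.56385064 -0.2228764   0.117     ] block top [ 0.56476361 -0.22379755  0.15      ]
(array([-0.015, -0.009,  0.5  ]), array([ 0.001, -0.   , -0.123]))
```

```bash
python3 -m crank '[-0.016,0,0,0,0,-0.06,1,-0.016,0,0.1,0,0,-0.117,1,-0.016,0,0.25,0,0,-0.117,1,-0.016,0,0.38,0,0,-0.117,1,-0.016,0,0.46,0,0,-0.117,1,-0.016,0,0.485,0,0,-0.117,1,-0.016,0,0.492,0,0,-0.117,1,-0.016,0,0.492,0,0,-0.117,1]' 30
python3 -m crank '[0,0,0,0,0,0,0.55,0,0,0,0,0,0,0.4,0,0,0,0,0,0,0.3,0,0,0,0,0,0,0.3,0,0,0,0,0,0,0.3,0,0,0,0,0,0,0.3,0,0,0,0,0,0,0.3,0,0,0,0,0,0,0.3,0,0,0,0,0,0,0.3]' 45
```

```text
t: 12.8
tcp_pos: [0.5657, -0.2263, 0.125]
eef_rot: [0.173, 3.136, -0.0]
ft_force: [-0.2, 0.3, 0.7]
finger_gap: 0.091
grasp_force: 0.0
t: 13.55
tcp_pos: [0.565, -0.2261, 0.1242]
eef_rot: [0.176, 3.137, 0.003]
ft_force: [1.5, 3.3, 1.5]
finger_gap: 0.0434
grasp_force: 45.0
```

```bash
python3 -m crank '[0.003,0,-0.03,0,-0.028,0,0,0.007,0,-0.059,0,-0.056,0,0,0.013,0,-0.089,0,-0.083,0,0,0.02,0,-0.118,0,-0.111,0,0,0.028,0,-0.147,0,-0.139,0,0,0.037,0,-0.175,0,-0.167,0,0,0.047,0,-0.203,0,-0.194,0,0,0.059,0,-0.231,0,-0.222,0,0,0.059,0,-0.231,0,-0.222,0,0]' 50
python3 - <<'E'
from h import *
s=sense();M=R.from_rotvec(s['eef_rot']).as_matrix();print(np.degrees(np.arccos(-M[2,2])))
g=s['tcp_pos']-M[:,2]*.019;print(g)
E
```

```text
t: 14.3
tcp_pos: [0.5499, -0.2243, 0.183]
eef_rot: [0.157, 2.785, -0.026]
ft_force: [4.2, 7.2, -4.0]
finger_gap: 0.0439
grasp_force: 50.0
20.202509961749364
[ 0.54341026 -0.22358134  0.20080008]
```

The second 20° has the same form in the tool frame.

```bash
python3 -m crank '[0.003,0,-0.03,0,-0.028,0,0,0.007,0,-0.059,0,-0.056,0,0,0.013,0,-0.089,0,-0.083,0,0,0.02,0,-0.118,0,-0.111,0,0,0.028,0,-0.147,0,-0.139,0,0,0.037,0,-0.175,0,-0.167,0,0,0.047,0,-0.203,0,-0.194,0,0,0.059,0,-0.231,0,-0.222,0,0,0.059,0,-0.231,0,-0.222,0,0,0.059,0,-0.231,0,-0.222,0,0]' 50
python3 - <<'E'
from h import *
s=sense();M=R.from_rotvec(s['eef_rot']).as_matrix();print(np.degrees(np.arccos(-M[2,2])))
g=s['tcp_pos']-M[:,2]*.019
xb=np.array([.994,-.11,0]);H=np.array([.393,-.209,.111]);d=g-H
print(g,'angle',np.degrees(np.arctan2(d[2],d@xb)-np.arctan2(30,171)))
ims=[snap('side','s5.png')[100:240,290:430],snap('wrist','w5.png'),snap('top','t5.png')]
for c in('side','top','wrist'):
  for q in('lid_pin','mark','lid_grip'):
    print(c,q,[(np.round(r['at'],1),round(r['score'],2)) for r in nets.pinpoint(c,q)[:2]])
for th in(36,40,44):
    t=np.radians(th);yb=np.array([.11,.994,0]);P=H+xb*(.138*np.cos(t))+np.array([0,0,.138*np.sin(t)])-yb*.123
    print(th,*[np.round(px(c,P,s),1) for c in('side','top','wrist')])
cv2.imwrite('pics/v5.png',cv2.resize(np.hstack([cv2.resize(ims[0],(300,300)),cv2.resize(ims[1],(480,300))]),(780,300))[:,:,::-1])
E
```

```text
t: 15.13
tcp_pos: [0.5166, -0.2201, 0.2321]
eef_rot: [0.146, 2.454, -0.061]
ft_force: [-1.7, -11.8, -12.9]
finger_gap: 0.044
grasp_force: 50.0
39.231525921929524
[ 0.50471976 -0.21860659  0.24683274] angle 40.5156614769135
side lid_pin [(array([151.7, 357.7]), 0.86), (array([156.2, 347.9]), 0.16)]
side mark [(array([150.8, 355.8]), 0.67)]
side lid_grip [(array([157.2, 345.3]), 0.67)]
top lid_pin [(array([203. , 435.6]), 0.62)]
top mark [(array([225.8, 151.2]), 0.6), (array([201.3, 433.4]), 0.56)]
top lid_grip []
wrist lid_pin [(array([178.,  85.]), 0.73)]
wrist mark [(array([176.4,  83.6]), 0.68)]
wrist lid_grip [(array([258. , 317.9]), 0.61)]
36 [152.3 356. ] [199.6 434.4] [172.   95.3]
40 [151.1 357.5] [201.2 435.1] [175.5  84.1]
44 [149.9 359.1] [203.  435.7] [178.   71.4]
```

View pics/v5.png

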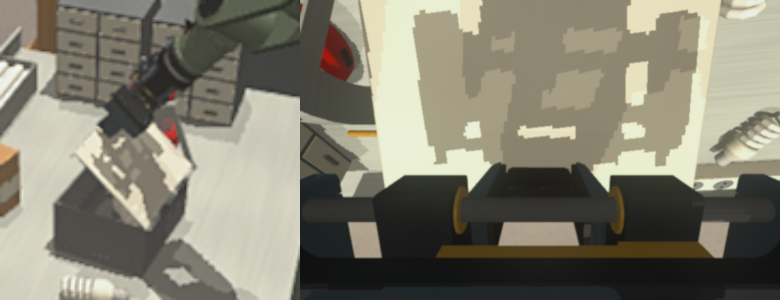

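The lid is raised and gripped in both views, and the pin is at the wrist's (178,85). I'll check pin against line at higher zoom.

Run:
```python
import cv2
a=cv2.imread('pics/w5.png')[110:240,0:160];cv2.imwrite('pics/z5.png',cv2.resize(a,(640,520)))
```

```text
(no output)
```

View pics/z5.png

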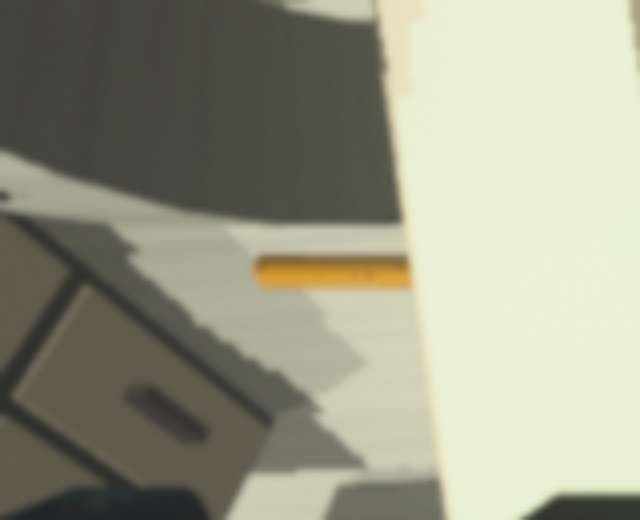

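```bash
python3 -m crank '[0,0,0,0,0,0,0,0,0,0,0,0,0,0,0,0,0,0,0,0,0,0,0,0,0,0,0,0,0,0,0,0,0,0,0]' 50
```

```text
t: 16.15
tcp_pos: [0.517, -0.2202, 0.2317]
eef_rot: [0.145, 2.454, -0.06]
ft_force: [-2.0, -10.8, -11.2]
finger_gap: 0.0437
grasp_force: 50.0
```

Four checks agree: arc chord 40.3°, tool tilt 39.2°, hinge geometry 40.5°, and the pin pixel (predicted column 84 at 40°, seen at 85). The pose is steady, so I'm handing in.

```bash
python3 -c "
from h import *
print(job.close_job())"
```

```text
the job is handed in; nothing more can be done
None
```

The screwdriver is lying in the white dish and the gripper is holding the lid steady at about 40° by my measurements; the job is handed in, but no verdict came back.

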